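# Slide the orange screw cassette home in its own bay

## Robot

A 6-joint arm with a two-finger parallel gripper is mounted at the origin on the work surface. World frame = base frame: x ahead of the robot, y to its left, z up, the work surface at z = 0. Lengths are in m, angles in rad, forces in N, time in s.
With the tool pointing down it reaches from about 0.275 to 0.725 m from the base axis. Payload 15.9 kg.
Tool frame: the origin (TCP) lies midway between the tips of the shut fingers; the grasp point (between the pads) lies 19 mm behind it; z points along the fingers, y is the direction in which the jaws open and shut (so a half turn about z gives the same grasp; the last joint's range is limited). The gripper opens to 85 mm and grips with 20 to 120 N. Pads are 22 mm wide; open, the fingers measure 114 mm over their backs; the gripper's body (76 mm by 85 mm) begins 54 mm behind the grasp point. The pads swing forward as they close: fully open they stand 13 mm farther back than shut.
Start: joints at [1.304, 0.213, -0.034, 1.323, 0, 1.571], TCP at [0.132, 0.482, 0.231] pointing down, gripper open.
Joint ranges: [-2.98, 2.98], [-0.74, 1.72], [-1.14, 1.35], [-2.1, 2.04], [-1.57, 1.44], [-3.14, 3.14]. Speed limits (rad/s): [1.89, 1.89, 2.39, 2.57, 3.14, 3.14].

## Interface

Orientations are given as a unit quaternion [w, x, y, z].
In Python, from workcell import sense, camera, sign_off, spot_in, place_of gives the robot as it stands.
- The arm moves only by the tool jog_arm, never from a script. Its argument "steps" is a list of rows, each an object with "turn": the turn, a rotation vector about the tool's x, y, z in degrees, a list of three; "offset": the shift along the tool's x, y, z in mm, a list of three; "gripper": the finger opening in mm, from 0 to 85.4. A call has exactly 8 rows; each row is the pose to reach, as a shift and turn from the pose commanded when the call began, along the tool's axes at that moment; what a row does not reach only later rows make up. A row lasts 1/8 s, in which the tool goes at most 62.5 mm and 10.7 degrees, less where a joint would pass 70% of its speed; a pose out of reach is approached as far as the arm can. A call with a gripper value outside its range is refused whole. The fingers move at their own pace and stop on an object; the grip force is fixed at half the most. Time passes only in rows, so rows that repeat a pose let the fingers close, or fill a call up. It gives the time, the measured TCP pose, the force and the opening at its end, in the units of the state.
- sense(): the state, without advancing time (a new reading comes with each control period).
- camera(name): name is "scene" or "top"; returns a dict with "color" (384x512x3 uint8, red, green, blue), "K" (3x3 intrinsics, pixels), "eye" and "attitude" of the camera in the world. Camera axes: x right, y up, looking along -z (the intrinsics and any distortion apply to the point x, -y, -z); pixel columns grow to the right and rows downward; lengths in m; the calibration is good to about 2 mm. A picture is of the moment at which its call begins. There is no depth.
- sign_off(): hands the job in, once; it reports no verdict.
Trained networks look in the newest picture that a camera, given by its name, has taken for a name from the list of things; names that differ only in an ending like _2 or _b are one class to them, and where a whole thing is asked for, a point or a joint stands for the part that bears it (a point fixed in the world has none). Each returns a list of dicts, best first, with "p" (0 to 1); they miss things now and then, are a little off and sometimes report something else, mostly with a low value. They report only what shows in the picture. A call takes as long as a camera call. They do not tell look-alikes from the thing itself.
- spot_in(camera, target): "pixel" ([column, row] in pixels, amid what is visible of it).
- place_of(camera, target): "pixel" ([column, row] in pixels: a listed point, or the origin of a listed thing).
The state is a dict: "time": time; "q": joint angles; "dq": joint speeds; "joint_efforts": joint torques, N m; "tool_pos": TCP position; "tool_rot": TCP orientation; "wrist_force": force on the tool from outside, world axes, zero at the start; "wrist_torque": the same for the moment, N m; "grip_width": opening from 0.0 (shut) to 1.0 (fully open).
Only numpy, scipy, OpenCV 4.12 (cv2) and the standard library are available. Lean on these libraries where they do the work, as an engineer would, in place of code of your own. Each camera call takes 0.05 s, during which the arm holds its last target.

## Task

The orange cassette is full of sorted loose screws: keep it flat on the bench and slide it, without lifting it, into the rack bay with the orange tag, until it is fully home against that bay's end stop, so that the red tell-tale pin is pushed in. The stop is set to a different depth every time and is hidden under the bridge, so feel for it and press gently; let go and leave the other cassettes and the handset where they are.

Things in the scene. Friction and masses are not known exactly. Their poses are not given: they have to be found in the camera images.
- cassette_orange: The orange-lidded cassette, a closed flat box 72 mm wide (its x) by 120 mm long (its y) by 24 mm high, 0.2 to 0.42 kg, lying on the bench; too wide to grasp well, so it is pushed by its sides and ends. Origin: centre of its underside; z up. Either end may lead into the bay.
- bay_orange: The bay with the orange tag, empty: a straight channel with no floor (cassettes slide on the bench). Origin: on the bench, mid-mouth, where the straight walls begin; +y runs into the bay, x across it, z up. 77 mm wide inside; walls 5 mm thick, 32 mm high, 170 mm long. Before the mouth, flared cheeks widen it to 88 mm at y = -22 mm. Open above from y = 0 to 100 mm, then roofed by the bridge.
- orange_tag (a point): Middle of the orange tag (70 x 40 mm), on top of the 4 mm bridge that roofs the orange bay from its y = 100 to 170 mm, underside 32 mm above the bench. A rigid end stop hides under it: face anywhere from y = 128 to 158 mm, new every time and not measured; push until the resistance rises. The cassette's trailing end finishes 8 to 38 mm inside the mouth. Pushing with over 35 N harms it.
- telltale (a joint): The red tell-tale pin in the end stop of the orange bay: its head stands 8 mm proud of the stop's face, 12 mm above the bench, on a weak spring (under 0.5 N, less than the cassette's friction on the bench). Value 0 when out, growing as the cassette pushes it into the stop (m); about 0.008 when the cassette touches the stop. Its red tail shows behind the bridge (all bays have one).
- bay_green: The bay with the green tag, of the same shape and axes, empty; not for this cassette. The three bays stand side by side 95 mm apart, parallel, in any order.
- bay_blue: The bay with the blue tag, same shape and axes; the blue cassette is in it.
- cassette_green: Green-lidded cassette, same size as the orange one, left out on the bench behind the rack, lying crosswise. Leave it. Origin: centre of its underside.
- cassette_blue: Blue-lidded cassette, same size, stored in the blue bay. Leave it. Origin: centre of its underside.
- handset: An opened handset frame, flat metal plate 145 x 70 x 9 mm lying on the bench at the robot's right; its x is the long axis. Leave it. Origin: centre of its underside.
Things that resemble listed ones, but are neither listed nor needed, are in the scene too. What is shaped like the cassette_orange but purple or yellow is not meant.

How it is judged:
On the way, in this order (a step that is already met when the one before it is completed fails the run):
1. the orange cassette's leading part is inside the orange bay, straight (y of cassette_orange in the frame of bay_orange above -0.03 m and x of cassette_orange in the frame of bay_orange between -0.008 and 0.008 m and angle between the y axis of cassette_orange and the y axis of bay_orange, either way round below 0.1 rad), for 0.1 s.
2. the orange cassette is pushed home: the tell-tale is in (value of joint telltale above 0.0055 m), for 0.2 s.
At the end, for the whole second after the job is handed in: The orange cassette lies flat and at rest in the orange bay (within 6 mm of its centre line, 0.09 rad of its direction), within about 2.5 mm of the end stop: the tell-tale reads over 5.5 mm (value of joint telltale above 0.0055 m and y of cassette_orange in the frame of bay_orange above 0.055 m and x of cassette_orange in the frame of bay_orange between -0.006 and 0.006 m and angle between the y axis of cassette_orange and the y axis of bay_orange, either way round below 0.09 rad and angle between cassette_orange's own z axis and vertical below 0.05 rad and height (world z) of cassette_orange below 0.005 m and linear speed of cassette_orange below 0.01 m/s); the robot touches nothing.
It fails at once if the orange cassette is lifted (more than 12 mm) or tipped (more than 0.2 rad) (height (world z) of cassette_orange above 0.012 m or angle between cassette_orange's own z axis and vertical above 0.2 rad).
It fails at once if the cassette is pushed with more than 35 N (contact force between any of the fingers, the arm and cassette_orange above 35 N).
It fails at once if another cassette is moved (blue more than 10 mm, green more than 15 mm) (distance of cassette_blue from where it was at the start of the episode above 0.01 m or distance of cassette_green from where it was at the start of the episode above 0.015 m).
It fails at once if the handset is moved more than 15 mm (distance of handset from where it was at the start of the episode above 0.015 m).
It also fails if it takes over 67 s, if anything falls off the work surface, if the arm or the gripper's body presses on something with over 40 N, if the wrist force passes 120 N, or if a joint passes its speed limit or range.

## Working session

There is one attempt and no reset: what is moved stays moved. The work goes in short steps, Python scripts to look and compute and a tool call to move; the robot and the scene stay as the last step left them, time stands still between calls to the robot, and variables do not carry over. Pictures are saved under pics/ and viewed, and the job is handed in when it is done.

Besides the shell and the picture viewer there is one more tool, called after "Call:" by a JSON object that holds its "fn" and its "kwargs", one argument or row to a line. jog_arm: Moves the arm, as the interface text tells. Its arguments: {"type":"object","properties":{"steps":{"type":"array","items":{"type":"object","properties":{"turn":{"type":"array","items":{"type":"number"}},"offset":{"type":"array","items":{"type":"number"}},"gripper":{"type":"number"}}}}},"required":["steps"]}

```bash
ls; mkdir -p pics; cat > h.py <<'E'
import numpy as np, cv2
from scipy.spatial.transform import Rotation as R
from workcell import sense, camera, sign_off, spot_in, place_of
def rot(a):
    a=np.array(a,float)
    if a.shape==(3,3): return a
    return R.from_quat([a[1],a[2],a[3],a[0]]).as_matrix()
def ray(c,px):
    d=np.linalg.inv(c["K"])@np.array([px[0],px[1],1.0])
    return np.array(c["eye"]),rot(c["attitude"])@np.array([d[0],-d[1],-d[2]])
def onz(c,px,z):
    e,d=ray(c,px); return e+d*(z-e[2])/d[2]
def proj(c,p):
    v=rot(c["attitude"]).T@(np.array(p)-np.array(c["eye"]))
    u=np.array(c["K"])@np.array([v[0],-v[1],-v[2]]); return u[:2]/u[2]
def tri(c1,p1,c2,p2):
    e1,d1=ray(c1,p1);e2,d2=ray(c2,p2)
    A=np.stack([d1,-d2],1);s=np.linalg.lstsq(A,e2-e1,rcond=None)[0]
    a=e1+d1*s[0];b=e2+d2*s[1];return (a+b)/2,np.linalg.norm(a-b)
def save(im,n): cv2.imwrite("pics/"+n,cv2.cvtColor(im,cv2.COLOR_RGB2BGR))
E
python3 - <<'E'
from h import *
cs={}
for n in("scene","top"):
    c=camera(n);cs[n]=c;save(c["color"],n+"0.png");print({k:v for k,v in c.items() if k!="color"})
    for t in("cassette_orange","bay_orange","orange_tag","telltale","bay_green","bay_blue","cassette_green","cassette_blue","handset"):
        print(n,t,[(np.round(d["pixel"]),round(d["p"],2)) for d in place_of(n,t)][:4])
print(sense())
E
```

```text
pics
{'K': array([[388.79009677,   0.        , 258.91270485],
       [  0.        , 388.79009677, 194.28279892],
       [  0.        ,   0.        ,   1.        ]]), 'eye': array([1.00521637, 0.63288871, 1.01293331]), 'attitude': array([0.2847757 , 0.11518176, 0.34224247, 0.88797863])}
scene cassette_orange [(array([217., 180.]), 0.96), (array([258., 150.]), 0.83), (array([267., 182.]), 0.62)]
scene bay_orange [(array([246., 254.]), 0.8), (array([297., 224.]), 0.43)]
scene orange_tag [(array([275., 276.]), 0.88)]Traceback (most recent call last):
  File "<stdin>", line 6, in <module>
ValueError: it knows: bay_blue, bay_green, bay_orange, cassette_blue, cassette_green, cassette_orange, handset, orange_tag
```

```bash
python3 - <<'E'
from h import *
cs={}
for n in("scene","top"):
    c=camera(n);cs[n]=c;save(c["color"],n+"1.png");print({k:v for k,v in c.items() if k!="color"})
    for t in("cassette_orange","bay_orange","orange_tag","bay_green","bay_blue","cassette_green","cassette_blue","handset"):
        print(n,t,[(np.round(d["pixel"],1),round(d["p"],2)) for d in place_of(n,t)][:4])
import pickle; pickle.dump(cs,open("cs.pkl","wb"))
print(sense())
E
```

```text
{'K': array([[388.79009677,   0.        , 258.91270485],
       [  0.        , 388.79009677, 194.28279892],
       [  0.        ,   0.        ,   1.        ]]), 'eye': array([1.00521637, 0.63288871, 1.01293331]), 'attitude': array([0.2847757 , 0.11518176, 0.34224247, 0.88797863])}
scene cassette_orange [(array([257.1, 151. ]), 0.73), (array([217.5, 180. ]), 0.64), (array([268., 183.]), 0.64)]
scene bay_orange [(array([247.7, 251.6]), 0.96)]
scene orange_tag [(array([275. , 275.7]), 0.79)]
scene bay_green [(array([274.7, 238.7]), 0.69), (array([278.6, 275. ]), 0.33)]
scene bay_blue [(array([298.8, 222.8]), 0.7)]
scene cassette_green [(array([346.6, 315.2]), 0.55)]
scene cassette_blue [(array([309.9, 242.2]), 0.75)]
scene handset [(array([196.1, 140.1]), 0.61)]
{'K': array([[437.48587696,   0.        , 257.97530419],
       [  0.        , 437.48587696, 191.15759484],
       [  0.        ,   0.        ,   1.        ]]), 'eye': array([ 0.39415368, -0.03517385,  1.30846599]), 'attitude': array([-0.70331456, -0.02859398,  0.02458719,  0.70987779])}
top cassette_orange [(array([350. , 245.1
[... 443 characters left out ...]
11.8, 183.7]), 0.83)]
{'time': 1.1, 'q': array([ 1.30401575e+00,  2.12877115e-01, -3.43878913e-02,  1.32351114e+00,
        1.43279990e-05,  1.57081225e+00]), 'dq': array([-0.00039175, -0.00051623, -0.0028258 , -0.00015679, -0.00076943,
       -0.00110827]), 'joint_efforts': array([-6.67472818e-06, -6.85961580e+01,  4.87330806e+01,  1.31790934e-03,
        1.77214524e-04, -8.69209984e-07]), 'tool_pos': array([0.13180572, 0.4823005 , 0.23132209]), 'tool_rot': array([-5.75832058e-06,  1.33002963e-01,  9.91115640e-01,  1.09546327e-05]), 'wrist_force': array([-0.42006279,  0.08434275,  0.14280017]), 'wrist_torque': array([ 0.0074794 ,  0.03256367, -0.08229065]), 'grip_width': 1.0015583492948192}
```

View pics/scene0.png

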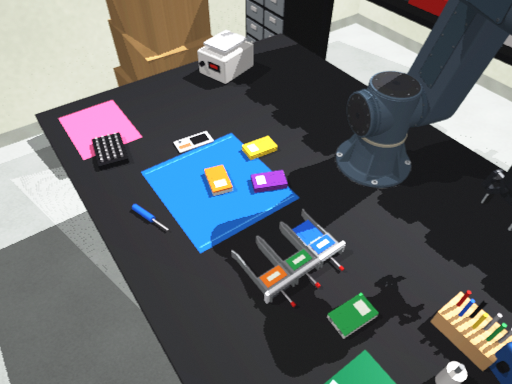

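View pics/top1.png

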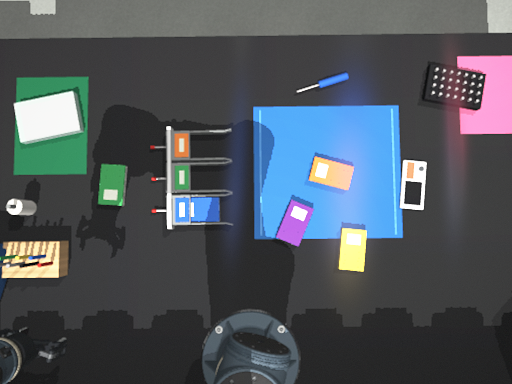

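The scene picture shows the orange cassette at about (217,180), purple at (268,182), yellow at (258,150). The top picture has orange at (331,173), purple at (294,222) and yellow at (352,250). The orange-tagged bay is the one farthest from the robot, with its tag at top (181,144). Next I take a close crop and measure.

```bash
cat > meas.py <<'E'
from h import *
def lid(c,zt=0.024,lo=(8,150,120),hi=(22,255,255),box=None):
    hsv=cv2.cvtColor(c["color"],cv2.COLOR_RGB2HSV)
    m=cv2.inRange(hsv,lo,hi)
    if box is not None:
        b=np.zeros_like(m);b[box[1]:box[3],box[0]:box[2]]=255;m&=b
    m=cv2.morphologyEx(m,cv2.MORPH_CLOSE,np.ones((9,9)))
    n,l,s,ce=cv2.connectedComponentsWithStats(m)
    out=[]
    for i in range(1,n):
        if s[i,4]<60: continue
        cn=max(cv2.findContours((l==i).astype(np.uint8),cv2.RETR_EXTERNAL,cv2.CHAIN_APPROX_NONE)[0],key=len)[:,0,:]
        P=np.array([onz(c,p,zt)[:2] for p in cn])
        r=cv2.minAreaRect((P*1000).astype(np.float32))
        out.append((ce[i].round(1),s[i,4],np.round(r[0],1),np.round(r[1],1),round(r[2],1)))
    return out
E
python3 - <<'E'
from meas import *
import pickle
cs=pickle.load(open("cs.pkl","rb"))
for n in cs:
    for o in lid(cs[n]): print(n,*o)
t=cs["top"];s=cs["scene"]
for nm,a,b in (("cass",(329.5,174),(217.5,180)),("bay",(222.1,144.4),(247.7,251.6)),("tag",(180.9,142.7),(275,275.7)),("bg",(227.1,176),(274.7,238.7)),("bb",(228.4,208.6),(298.8,222.8)),("hs",(411.8,183.7),(196.1,140.1)),("cg",(112.8,183),(346.6,315.2))):
    p,e=tri(t,a,s,b);print(nm,p.round(4),round(e,4))
a=cv2.resize(t["color"][120:235,140:440],None,fx=2.6,fy=2.6,interpolation=cv2.INTER_CUBIC);save(a,"ctop.png")
a=cv2.resize(s["color"][135:310,180:360],None,fx=3.4,fy=3.4,interpolation=cv2.INTER_CUBIC);save(a,"cscene.png")
E
```

```text
scene [213.7 182.2] 147 [ 566.5 -237. ] [ 61.6 129.1] 7.8
scene [273. 276.] 304 [623.7 189.7] [71.1 40. ] 0.6
top [181. 145.] 299 [630.8 199.2] [66.6 35.8] 0.2
cass [ 0.5431 -0.2434  0.0104] 0.0045
bay [0.6332 0.0766 0.0188] 0.0025
tag [0.6303 0.1988 0.0446] 0.0091
bg [ 5.34e-01  6.93e-02 -4.00e-04] 0.0149
bb [0.4346 0.0666 0.0057] 0.0181
hs [ 0.5049 -0.479   0.0193] 0.0108
cg [0.5244 0.4007 0.0103] 0.0113
```

View pics/ctop.png

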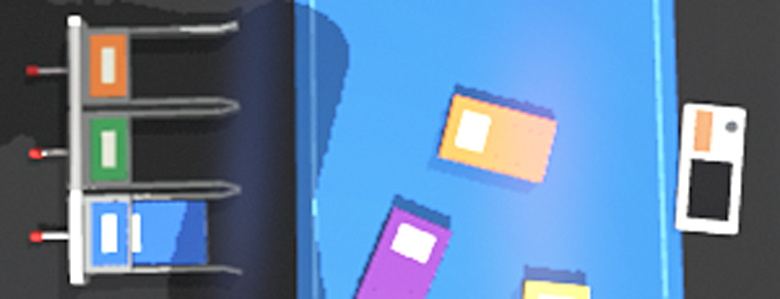

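View pics/cscene.png

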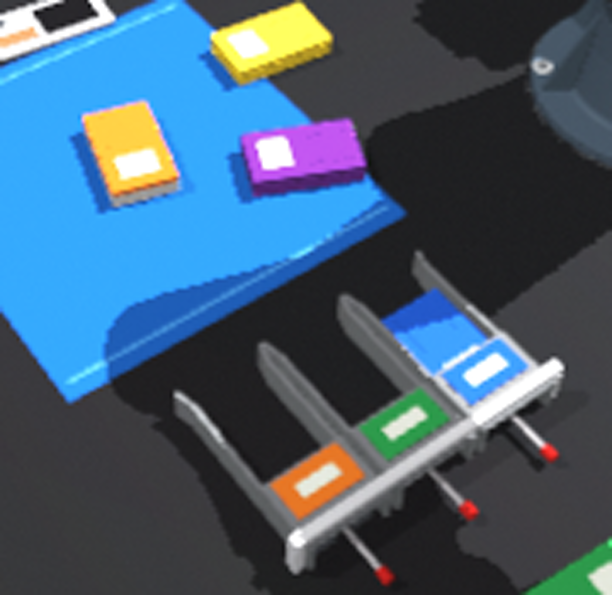

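```bash
python3 - <<'E'
from h import *
import pickle
cs=pickle.load(open("cs.pkl","rb"))
t=cs["top"];s=cs["scene"]
a=cv2.resize(t["color"][120:235,145:240],None,fx=5,fy=5,interpolation=cv2.INTER_CUBIC);a=np.clip(a.astype(float)*1.4+20,0,255).astype(np.uint8);save(a,"rtop.png")
a=cv2.resize(s["color"][205:310,225:355],None,fx=5.6,fy=5.6,interpolation=cv2.INTER_CUBIC);save(a,"rscene.png")
# cassette top mask: R > B in the mat area
for n,box in(("top",(295,145,370,205)),("scene",(195,155,243,205))):
    im=cs[n]["color"].astype(int)
    m=((im[...,0]>im[...,2]*0.9)&(im[...,0]>140)).astype(np.uint8)
    b=np.zeros_like(m);b[box[1]:box[3],box[0]:box[2]]=1;m&=b
    m=cv2.morphologyEx(m,cv2.MORPH_CLOSE,np.ones((5,5)))
    cn=max(cv2.findContours(m,cv2.RETR_EXTERNAL,cv2.CHAIN_APPROX_NONE)[0],key=len)[:,0,:]
    P=np.array([onz(cs[n],p,.024)[:2] for p in cn])
    print(n,m.sum(),cn.mean(0),cv2.minAreaRect((P*1000).astype(np.float32)))
# tags
for n in cs:
    hsv=cv2.cvtColor(cs[n]["color"],cv2.COLOR_RGB2HSV)
    for nm,lo,hi in(("red",(0,150,120),(5,255,255)),("green",(45,120,60),(75,255,255)),("orange",(6,150,120),(16,255,255))):
        m=cv2.inRange(hsv,lo,hi)|(cv2.inRange(hsv,(174,150,120),(180,255,255)) if nm=="red" else 0)
        if nm!="red": m=cv2.morphologyEx(m,cv2.MORPH_CLOSE,np.ones((9,9)))
        k,l,st,ce=cv2.connectedComponentsWithStats(m)
        for i in range(1,k):
            if 3<=st[i,4]<500: print(n,nm,st[i,4],ce[i].round(2),onz(cs[n],ce[i],.012 if nm=="red" else .036).round(4))
E
```

```text
top 1042 [331.         172.92741935] ((543.110107421875, -244.24429321289062), (121.46781921386719, 74.88545989990234), 74.59526824951172)
scene 570 [217.89411765 179.32941176] ((546.7022705078125, -236.2097625732422), (139.0986328125, 74.31035614013672), 74.41957092285156)
scene red 356 [429.69   4.98] [-1.3642 -0.7914  0.012 ]
scene red 16 [213.25  66.31] [ 0.147  -0.9293  0.012 ]
scene red 18 [341.22 267.94] [0.4376 0.2809 0.012 ]
scene red 22 [317.36 284.64] [0.5326 0.2814 0.012 ]
scene red 65 [464.14 297.22] [0.2212 0.5519 0.012 ]
scene red 15 [292.6  303.93] [0.6285 0.2864 0.012 ]
scene green 274 [298.45 259.28] [0.5338 0.1944 0.036 ]
scene green 92 [496.92 331.03] [0.254 0.661 0.036]
scene green 4 [380.5 366.5] [0.5669 0.546  0.036 ]
scene green 3 [389.67 377.  ] [0.5674 0.5754 0.036 ]
scene orange 27 [220.37 189.56] [ 0.5725 -0.1779  0.036 ]
scene orange 304 [272.98 276.02] [0.629  0.1955 0.036 ]
scene orange 22 [461.77 299.5 ] [0.2513 0.5542 0.036 ]
top red 11 [151.64 146.91] [0.628  0.2894 0.012 ]
top red 19 [153.37 178.58] [0.5325 0.2834 0.012 ]
top red 17 [153.65 210.59] [0.437  0.2817 0.012 ]
top red 13 [ 39.08 264.69] [0.281 0.618 0.012]
top green 299 [181. 177.] [0.5338 0.1965 0.036 ]
top green 35 [  6.66 257.09] [0.3057 0.7006 0.036 ]
top orange 299 [181. 145.] [0.6285 0.1969 0.036 ]
top orange 3 [310. 174.] [ 0.5389 -0.1809  0.036 ]
top orange 3 [309. 178.] [ 0.5272 -0.1778  0.036 ]
top orange 23 [ 41.61 264.09] [0.2847 0.5986 0.036 ]
```

View pics/rtop.png

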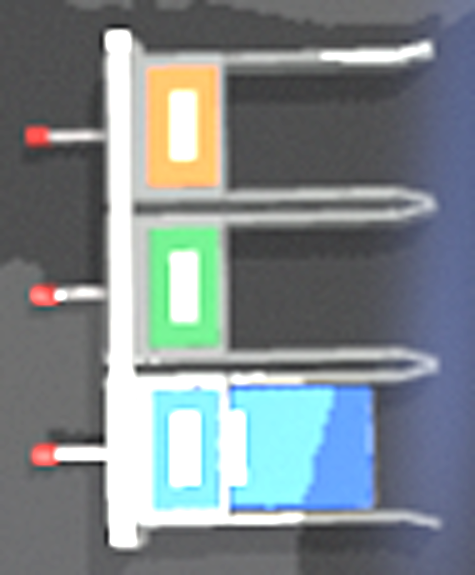

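View pics/rscene.png

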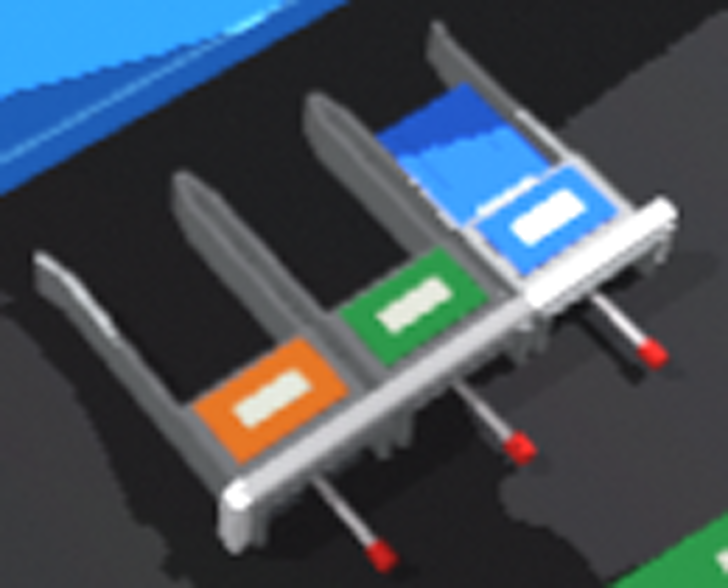

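```bash
python3 - <<'E'
from h import *
import pickle
cs=pickle.load(open("cs.pkl","rb"))
t=cs["top"];s=cs["scene"]
T=lambda p,z:onz(t,(145+(p[0]+.5)/5-.5,120+(p[1]+.5)/5-.5),z)[:2]
S=lambda p,z:onz(s,(225+(p[0]+.5)/5.6-.5,205+(p[1]+.5)/5.6-.5),z)[:2]
def l(nm,f,a,b,z):
    A,B=f(a,z),f(b,z);d=B-A;print(nm,A.round(4),B.round(4),"ang from +y deg",np.degrees(np.arctan2(-d[0],d[1])).round(2) if abs(d[1])>abs(d[0]) else ("lat",np.degrees(np.arctan2(d[1],d[0])).round(2)))
l("OG wall mid upper",T,(390,192),(140,202),.032)
l("OG wall low",T,(390,207),(140,218),.032)
l("GB wall up",T,(390,353),(140,361),.032)
l("blue outer",T,(380,514),(150,520),.032)
l("or outer",T,(330,58),(140,64),.032)
l("bridge front edge",T,(229,350),(224,62),.036)
l("tail dir or",T,(140,135),(30,135),.012)
for nm,c in(("O",[(148,66),(220,64),(218,189),(146,189)]),("G",[(149,228),(221,227),(220,350),(150,350)])):
    print(nm,np.mean([T(p,.036) for p in c],0),[T(p,.036).round(4) for p in c])
print("scene")
c=[(191,407),(302,337),(348,388),(241,463)]
print("O",np.mean([S(p,.036) for p in c],0),[S(p,.036).round(4) for p in c])
c=[(338,320),(442,247),(489,295),(386,366)]
print("G",np.mean([S(p,.036) for p in c],0),[S(p,.036).round(4) for p in c])
l("or outer inner-top edge",S,(110,335),(185,405),.032)
l("OG",S,(222,185),(320,288),.032)
print(S((55,262),.032),S((178,178),.032),S((315,97),.032),S((437,25),.032))
E
```

```text
OG wall mid upper [0.5893 0.0749] [0.5848 0.2222] ang from +y deg 1.74
OG wall low [0.5804 0.0749] [0.5753 0.2222] ang from +y deg 1.97
GB wall up [0.4942 0.0752] [0.4909 0.2217] ang from +y deg 1.29
blue outer [0.4002 0.0813] [0.3979 0.2154] ang from +y deg 0.97
or outer [0.6696 0.1102] [0.6672 0.2227] ang from +y deg 1.24
bridge front edge [0.4965 0.1689] [0.667  0.1723] ang from +y deg ('lat', np.float64(1.14))
tail dir or [0.6283 0.2265] [0.629  0.2926] ang from +y deg -0.58
O [0.62856167 0.19634656] [array([0.6651, 0.2172]), array([0.6658, 0.1747]), array([0.5915, 0.1756]), array([0.5919, 0.218 ])]
G [0.53282254 0.19478004] [array([0.5688, 0.2161]), array([0.569 , 0.1738]), array([0.4966, 0.1742]), array([0.497 , 0.2151])]
scene
O [0.62827252 0.19460203] [array([0.6645, 0.1751]), array([0.5933, 0.1752]), array([0.5926, 0.2128]), array([0.6627, 0.2153])]
G [0.53348552 0.19463832] [array([0.5715, 0.1779]), array([0.4972, 0.1744]), array([0.4967, 0.2122]), array([0.5685, 0.2141])]
or outer inner-top edge [0.6727 0.1141] [0.665  0.1706] ang from +y deg 7.84
OG [0.5679 0.0703] [0.5652 0.1549] ang from +y deg 1.82
[0.67110596 0.05930086] [0.58494595 0.05233191] [0.48775955 0.05126518] [0.39578204 0.05033269]
```

```bash
python3 - <<'E'
from h import *
import pickle
cs=pickle.load(open("cs.pkl","rb"))
t=cs["top"]
hsv=cv2.cvtColor(t["color"],cv2.COLOR_RGB2HSV)
for nm,lo,hi in(("purple",(130,100,60),(155,255,255)),("yellow",(22,120,120),(33,255,255))):
    m=cv2.morphologyEx(cv2.inRange(hsv,lo,hi),cv2.MORPH_CLOSE,np.ones((9,9)))
    cn=max(cv2.findContours(m,cv2.RETR_EXTERNAL,cv2.CHAIN_APPROX_NONE)[0],key=len)[:,0,:]
    P=np.array([onz(t,p,.024)[:2] for p in cn]);r=cv2.minAreaRect((P*1000).astype(np.float32))
    print(nm,r,cv2.boxPoints(r).round())
E
```

```text
purple ((397.4354248046875, -134.05657958984375), (73.0097885131836, 120.61164855957031), 67.43972778320312) [[ 328. -145.]
 [ 439. -191.]
 [ 467. -123.]
 [ 356.  -77.]]
yellow ((305.3249206542969, -300.16998291015625), (74.54969787597656, 94.03348541259766), 83.85005950927734) [[ 255. -332.]
 [ 348. -342.]
 [ 356. -268.]
 [ 263. -258.]]
```

```bash
cat >> h.py <<'E'
def go(x,y,z,jaw):
    "offset mm & turn deg from present measured pose to TCP (x,y,z), jaw axis (tool y) at angle jaw deg, tool down"
    s=sense();M=rot(s["tool_rot"]);d=M.T@(np.array([x,y,z])-s["tool_pos"])*1000
    j=np.radians(jaw);Y=np.array([np.cos(j),np.sin(j),0]);Z=np.array([0,0,-1.]);T=np.stack([np.cross(Y,Z),Y,Z],1)
    print("t",round(s["time"],2),"pos",s["tool_pos"].round(4),"jaw",np.degrees(np.arctan2(M[1,1],M[0,1])).round(2),"F",s["wrist_force"].round(2),"w",round(s["grip_width"],3))
    print("offset",d.round(1),"turn",np.degrees(R.from_matrix(M.T@T).as_rotvec()).round(2))
E
python3 -c "
from h import *
go(.462,-.246,.12,91)"
```

```text
t 1.1 pos [0.1318 0.4823 0.2313] jaw 74.71 F [-0.42  0.08  0.14] w 1.002
offset [-510.5 -615.5  111.3] turn [  0.    -0.   -16.29]
```

Call:
{"fn": "jog_arm", "kwargs": {
  "steps": [
    {"offset":[-510.5,-615.5,111.3],"turn":[0,0,-16.3],"gripper":70},
    {"offset":[-510.5,-615.5,111.3],"turn":[0,0,-16.3],"gripper":70},
    {"offset":[-510.5,-615.5,111.3],"turn":[0,0,-16.3],"gripper":70},
    {"offset":[-510.5,-615.5,111.3],"turn":[0,0,-16.3],"gripper":70},
    {"offset":[-510.5,-615.5,111.3],"turn":[0,0,-16.3],"gripper":70},
    {"offset":[-510.5,-615.5,111.3],"turn":[0,0,-16.3],"gripper":70},
    {"offset":[-510.5,-615.5,111.3],"turn":[0,0,-16.3],"gripper":70},
    {"offset":[-510.5,-615.5,111.3],"turn":[0,0,-16.3],"gripper":70}
  ]
}}

```text
time: 2.1
tool_pos: [0.3277, 0.0545, 0.1662]
tool_rot: [0.001, -0.009, 1.0, 0.0]
wrist_force: [1.1, 1.9, -0.4]
grip_width: 0.82
```

```bash
python3 -c "
from h import *
go(.462,-.246,.12,91)"
```

```text
t 2.1 pos [0.3277 0.0545 0.1662] jaw 91.02 F [ 1.1   1.93 -0.42] w 0.82
offset [-128.9 -302.9   46.3] turn [0.01 0.07 0.02]
```

Call:
{"fn": "jog_arm", "kwargs": {
  "steps": [
    {"offset":[-129,-303,46],"turn":[0,0,0],"gripper":70},
    {"offset":[-129,-303,46],"turn":[0,0,0],"gripper":70},
    {"offset":[-129,-303,46],"turn":[0,0,0],"gripper":70},
    {"offset":[-129,-303,46],"turn":[0,0,0],"gripper":70},
    {"offset":[-129,-303,46],"turn":[0,0,0],"gripper":70},
    {"offset":[-129,-303,46],"turn":[0,0,0],"gripper":70},
    {"offset":[-129,-303,46],"turn":[0,0,0],"gripper":70},
    {"offset":[-129,-303,46],"turn":[0,0,0],"gripper":70}
  ]
}}

```text
time: 3.1
tool_pos: [0.4611, -0.2439, 0.1201]
tool_rot: [-0.0, -0.009, 1.0, 0.0]
wrist_force: [-0.3, -0.0, 0.0]
grip_width: 0.822
```

```bash
python3 -c "
from h import *
c=camera('scene');save(c['color'],'scene_a.png')
go(.462,-.246,.006,91)"
```

```text
t 3.15 pos [ 0.4612 -0.2437  0.1203] jaw 91.05 F [ 0.2   0.12 -0.04] w 0.82
offset [ -0.8  -2.3 114.3] turn [ 0.01 -0.    0.05]
```

View pics/scene_a.png

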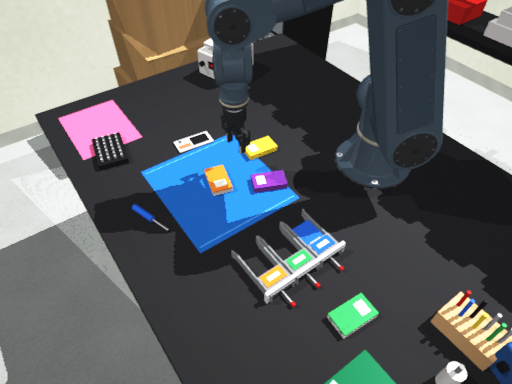

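The arm is above the mat, with its fingers at about (240,147), between the yellow and purple cassettes on the -x side of the orange one. I'll lower it there.

Call:
{"fn": "jog_arm", "kwargs": {
  "steps": [
    {"offset":[0,-2,50],"turn":[0,0,0],"gripper":70},
    {"offset":[0,-2,90],"turn":[0,0,0],"gripper":70},
    {"offset":[0,-2,114],"turn":[0,0,0],"gripper":70},
    {"offset":[0,-2,114],"turn":[0,0,0],"gripper":70},
    {"offset":[-3,-2,114],"turn":[0,0,0],"gripper":70},
    {"offset":[-6,-2,114],"turn":[0,0,0],"gripper":70},
    {"offset":[-9,-2,114],"turn":[0,0,0],"gripper":70},
    {"offset":[-12,-2,114],"turn":[0,0,0],"gripper":70}
  ]
}}

```text
time: 4.15
tool_pos: [0.4739, -0.2463, 0.0065]
tool_rot: [0.0, -0.009, 1.0, -0.0]
wrist_force: [-0.1, -0.2, -0.2]
grip_width: 0.817
```

```bash
python3 -c "
from h import *
c=camera('scene');save(cv2.resize(c['color'][100:240,150:310],None,fx=4,fy=4),'scene_b.png')
go(.589,-.246,.006,91)"
```

```text
t 4.2 pos [ 0.4741 -0.2463  0.0064] jaw 91.02 F [-1.73  0.02  0.18] w 0.821
offset [-114.9   -1.7    0.4] turn [-0.01  0.03  0.02]
```

View pics/scene_b.png

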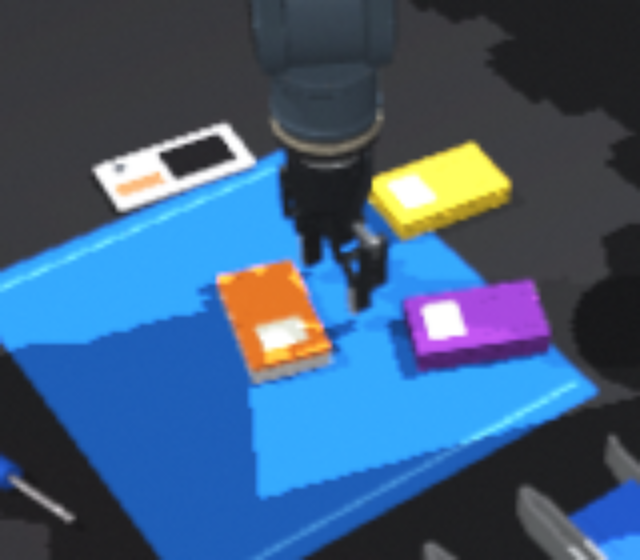

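The crop shows the fingers beside the orange cassette's -x side, with the rear finger just touching and purple and yellow clear. Next I push in +x.

Call:
{"fn": "jog_arm", "kwargs": {
  "steps": [
    {"offset":[-6,-1,0],"turn":[0,0,0],"gripper":70},
    {"offset":[-14,-1,0],"turn":[0,0,0],"gripper":70},
    {"offset":[-23,-1,0],"turn":[0,0,0],"gripper":70},
    {"offset":[-32,-1,0],"turn":[0,0,0],"gripper":70},
    {"offset":[-41,-1,0],"turn":[0,0,0],"gripper":70},
    {"offset":[-50,-1,0],"turn":[0,0,0],"gripper":70},
    {"offset":[-58,-1,0],"turn":[0,0,0],"gripper":70},
    {"offset":[-63,-1,0],"turn":[0,0,0],"gripper":70}
  ]
}}

```text
time: 5.2
tool_pos: [0.5369, -0.2461, 0.006]
tool_rot: [-0.0, -0.009, 1.0, 0.0]
wrist_force: [-1.3, 1.0, 1.5]
grip_width: 0.823
```

```bash
python3 -c "
from h import *
c=camera('scene');t=camera('top')
a=cv2.resize(c['color'][100:240,150:310],None,fx=3.3,fy=3.3);b=cv2.resize(t['color'][100:240,280:380],None,fx=3.3,fy=3.3)
save(np.hstack([a,b])[:,:800],'c.png')
go(.589,-.246,.006,91)"
```

```text
t 5.3 pos [ 0.5371 -0.2461  0.0061] jaw 91.03 F [-0.6  -0.99 -0.16] w 0.818
offset [-51.9  -0.8   0.1] turn [-0.    0.03  0.03]
```

View pics/c.png

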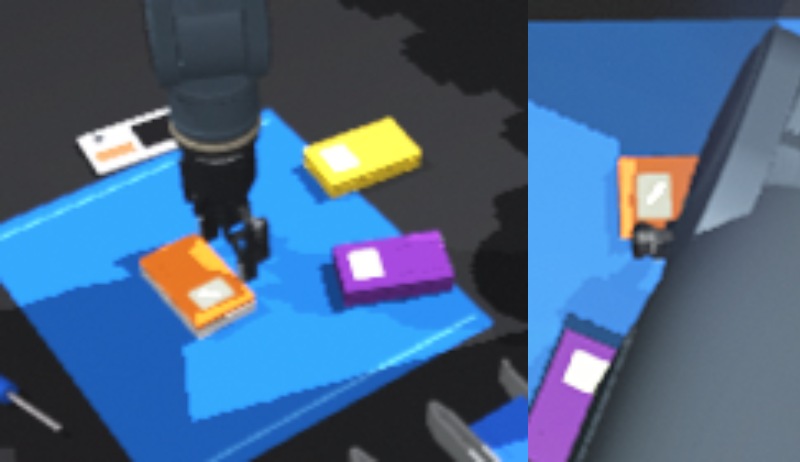

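```bash
python3 -c "
from h import *
import pickle
t=pickle.load(open('cs.pkl','rb'))['top']
for p in((307.3,147.6),(307.9,172.1)): print(onz(t,p,.024))
go(.589,-.246,.006,91)"
```

```text
[ 0.61909803 -0.17572794  0.024     ]
[ 0.54601097 -0.17621707  0.024     ]
t 5.3 pos [ 0.5371 -0.2461  0.0061] jaw 91.03 F [-0.6  -0.99 -0.16] w 0.818
offset [-51.9  -0.8   0.1] turn [-0.    0.03  0.03]
```

Call:
{"fn": "jog_arm", "kwargs": {
  "steps": [
    {"offset":[-7,0,0],"turn":[0,0,0],"gripper":70},
    {"offset":[-15,0,0],"turn":[0,0,0],"gripper":70},
    {"offset":[-24,0,0],"turn":[0,0,0],"gripper":70},
    {"offset":[-33,0,0],"turn":[0,0,0],"gripper":70},
    {"offset":[-42,0,0],"turn":[0,0,0],"gripper":70},
    {"offset":[-48,0,0],"turn":[0,0,0],"gripper":70},
    {"offset":[-51.5,0,0],"turn":[0,0,0],"gripper":70},
    {"offset":[-53,0,0],"turn":[0,0,0],"gripper":70}
  ]
}}

```text
time: 6.3
tool_pos: [0.5896, -0.2452, 0.0061]
tool_rot: [-0.0, -0.009, 1.0, 0.0]
wrist_force: [-2.2, -0.3, 0.7]
grip_width: 0.816
```

```bash
python3 -c "
from h import *
c=camera('scene')
a=cv2.resize(c['color'][100:240,150:310],None,fx=3.3,fy=3.3)
save(a,'d.png')
go(.575,-.246,.10,91)"
```

```text
t 6.35 pos [ 0.5896 -0.2452  0.0061] jaw 91.02 F [-0.62  0.4  -0.84] w 0.812
offset [ 14.6  -0.5 -93.9] turn [0.   0.   0.02]
```

View pics/d.png

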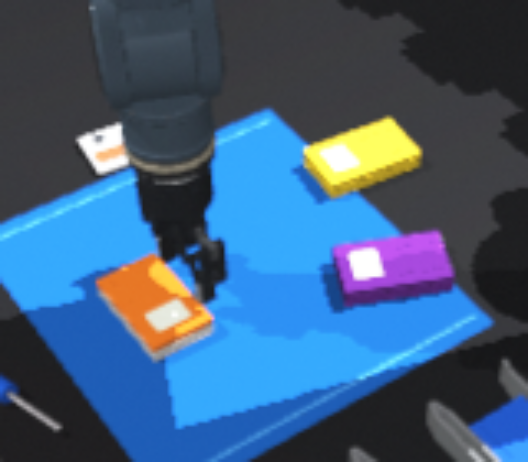

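```bash
python3 -c "
from h import *
go(.637,-.320,.10,1)"
```

```text
t 6.35 pos [ 0.5896 -0.2452  0.0061] jaw 91.02 F [-0.62  0.4  -0.84] w 0.812
offset [-46.  -75.6 -93.9] turn [ 0.    0.   90.02]
```

Call:
{"fn": "jog_arm", "kwargs": {
  "steps": [
    {"offset":[15,0,0],"turn":[0,0,0],"gripper":70},
    {"offset":[15,0,-50],"turn":[0,0,0],"gripper":70},
    {"offset":[5,-20,-94],"turn":[0,0,10],"gripper":60},
    {"offset":[-15,-45,-94],"turn":[0,0,20],"gripper":40},
    {"offset":[-46,-75.6,-94],"turn":[0,0,30],"gripper":34},
    {"offset":[-46,-75.6,-94],"turn":[0,0,40],"gripper":34},
    {"offset":[-46,-75.6,-94],"turn":[0,0,50],"gripper":34},
    {"offset":[-46,-75.6,-94],"turn":[0,0,60],"gripper":34}
  ]
}}

```text
time: 7.35
tool_pos: [0.6368, -0.3201, 0.1]
tool_rot: [0.0, 0.495, 0.869, 0.0]
wrist_force: [-1.1, -0.3, 0.6]
grip_width: 0.399
```

```bash
python3 -c "
from h import *
t=camera('top');c=camera('scene')
a=cv2.resize(t['color'][100:240,270:400],None,fx=3,fy=3)
b=cv2.resize(c['color'][100:240,150:280],None,fx=3,fy=3)
save(np.hstack([a,b]),'e.png')
go(.637,-.320,.10,1)"
```

```text
t 7.45 pos [ 0.6368 -0.32    0.1002] jaw 30.86 F [0.74 0.02 0.87] w 0.397
offset [-0.1  0.2  0.2] turn [2.000e-02 1.000e-02 2.986e+01]
```

View pics/e.png

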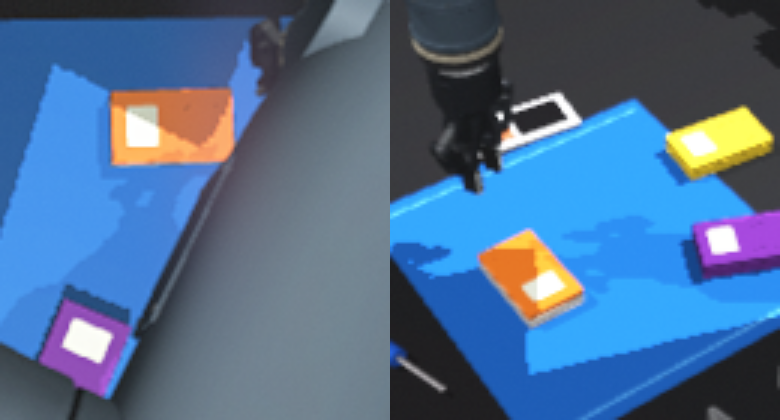

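The top crop shows the cassette lying nearly along y, with corners around (110,90) to (232,162) in the crop. I'll measure it.

```bash
cat > box.py <<'E'
from h import *
def boxm(t,box):
    im=t["color"].astype(int)
    m=((im[...,0]>im[...,2]*0.95)&(im[...,0]>110)).astype(np.uint8)
    b=np.zeros_like(m);b[box[1]:box[3],box[0]:box[2]]=1;m&=b
    m=cv2.morphologyEx(m,cv2.MORPH_CLOSE,np.ones((5,5)))
    m=cv2.morphologyEx(m,cv2.MORPH_OPEN,np.ones((5,5)))
    cn=max(cv2.findContours(m,cv2.RETR_EXTERNAL,cv2.CHAIN_APPROX_NONE)[0],key=len)[:,0,:]
    P=np.array([onz(t,p,.024)[:2] for p in cn])
    return m.sum(),cv2.minAreaRect((P*1000).astype(np.float32))
def bay(x,y,th=1.0,tag=(0.6285,0.1955)):
    # lateral offset of a point from the bay centre line (+ = bay x)
    th=np.radians(th);d=np.array([x,y])-tag
    return d@[np.cos(th),np.sin(th)], d@[-np.sin(th),np.cos(th)]+0.1245
E
python3 - <<'E'
from box import *
t=camera('top')
print(boxm(t,(300,120,352,160)))
P=[onz(t,(270+(a+.5)/3-.5,100+(b+.5)/3-.5),.024)[:2] for a,b in((110,90),(232,88),(232,162),(111,165))]
print(np.round(P,4),np.mean(P,0), bay(*np.mean(P,0)))
E
```

```text
(np.uint64(1018), ((636.8701171875, -234.50445556640625), (119.25315856933594, 75.0214614868164), 89.42520141601562))
[[ 0.673  -0.1738]
 [ 0.6738 -0.2946]
 [ 0.5998 -0.2928]
 [ 0.598  -0.1735]] [ 0.63612899 -0.23368726] (np.float64(0.0001374758572961462), np.float64(-0.3047550325483184))
```

Call:
{"fn": "jog_arm", "kwargs": {
  "steps": [
    {"offset":[0,0,10],"turn":[0,0,10],"gripper":34},
    {"offset":[0,0,25],"turn":[0,0,20],"gripper":34},
    {"offset":[0,0,50],"turn":[0,0,30],"gripper":34},
    {"offset":[0,0,80],"turn":[0,0,30],"gripper":34},
    {"offset":[0,0,94],"turn":[0,0,30],"gripper":34},
    {"offset":[0,0,94],"turn":[0,0,30],"gripper":34},
    {"offset":[0,0,94],"turn":[0,0,30],"gripper":34},
    {"offset":[0,0,94],"turn":[0,0,30],"gripper":34}
  ]
}}

```text
time: 8.5
tool_pos: [0.6375, -0.3203, 0.0073]
tool_rot: [0.001, 0.701, 0.714, 0.0]
wrist_force: [-0.5, -0.5, 0.6]
grip_width: 0.401
```

```bash
python3 -c "
from h import *
c=camera('scene')
b=cv2.resize(c['color'][100:240,150:280],None,fx=4,fy=4)
save(b,'f.png')
go(.636,-.250,.006,1)"
```

```text
t 8.55 pos [ 0.6373 -0.3203  0.0071] jaw 1.03 F [ 0.32 -0.11  0.21] w 0.398
offset [70.3 -0.1  1.1] turn [0.07 0.04 0.03]
```

View pics/f.png

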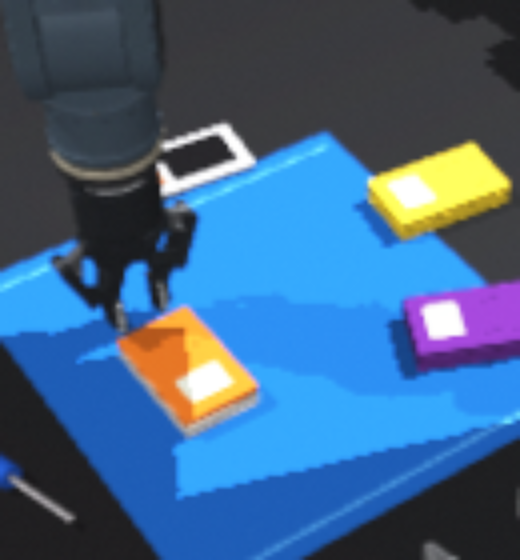

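The crop shows both fingers standing behind the trailing end at about (120,325) and (160,300). Now I push along the bay axis.

Call:
{"fn": "jog_arm", "kwargs": {
  "steps": [
    {"offset":[7,0,0],"turn":[0,0,0],"gripper":34},
    {"offset":[13,0,0],"turn":[0,0,0],"gripper":34},
    {"offset":[19,0,0],"turn":[0,0,0],"gripper":34},
    {"offset":[27,0,0],"turn":[0,0,0],"gripper":34},
    {"offset":[36,0,0],"turn":[0,0,0],"gripper":34},
    {"offset":[45,0,0],"turn":[0,0,0],"gripper":34},
    {"offset":[55,0,0],"turn":[0,0,0],"gripper":34},
    {"offset":[65,0,0],"turn":[0,0,0],"gripper":34}
  ]
}}

```text
time: 9.55
tool_pos: [0.6357, -0.2542, 0.0062]
tool_rot: [0.0, 0.701, 0.713, 0.0]
wrist_force: [-0.5, -1.8, 0.8]
grip_width: 0.397
```

Call:
{"fn": "jog_arm", "kwargs": {
  "steps": [
    {"offset":[10,0,0],"turn":[0,0,0],"gripper":34},
    {"offset":[21,0,0],"turn":[0,0,0],"gripper":34},
    {"offset":[32,0,0],"turn":[0,0,0],"gripper":34},
    {"offset":[43,0,0],"turn":[0,0,0],"gripper":34},
    {"offset":[54,0,0],"turn":[0,0,0],"gripper":34},
    {"offset":[65,0,0],"turn":[0,0,0],"gripper":34},
    {"offset":[75,0,0],"turn":[0,0,0],"gripper":34},
    {"offset":[82,0,0],"turn":[0,0,0],"gripper":34}
  ]
}}

```text
time: 10.55
tool_pos: [0.6342, -0.1723, 0.0061]
tool_rot: [-0.0, 0.701, 0.713, -0.0]
wrist_force: [0.4, -2.2, 1.6]
grip_width: 0.399
```

```bash
python3 -c "
from box import *
t=camera('top');c=camera('scene')
a=cv2.resize(t['color'][100:240,210:350],None,fx=3,fy=3)
b=cv2.resize(c['color'][130:270,190:310],None,fx=3,fy=3)
save(np.hstack([a,b]),'g.png')
s=sense();print(bay(*s['tool_pos'][:2]))
go(.633,-.110,.006,1)"
```

```text
(np.float64(-0.0008169609014769499), np.float64(-0.2430966805985595))
t 10.65 pos [ 0.6341 -0.1721  0.006 ] jaw 1.06 F [0.97 0.21 0.43] w 0.397
offset [62.1  0.   0. ] turn [-0.02 -0.03  0.06]
```

View pics/g.png

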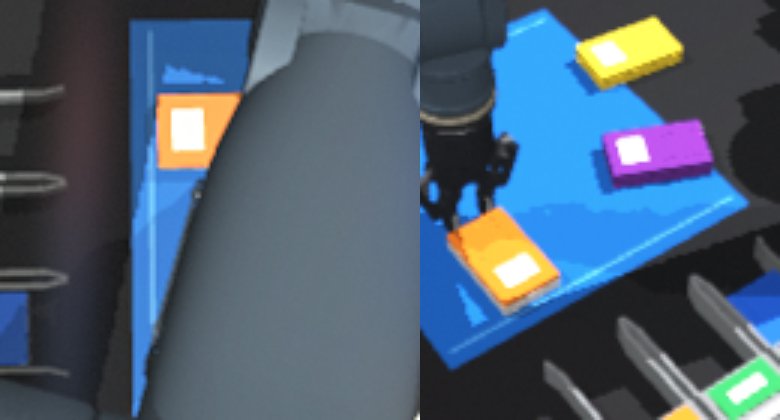

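```bash
python3 - <<'E'
from box import *
t=camera('top')
f=lambda p,z:onz(t,(210+(p[0]+.5)/3-.5,100+(p[1]+.5)/3-.5),z)[:2]
for p,z in(((157,93),.024),((158,167),.024),((62,90),.032),((62,182),.032),((62,280),.032),((5,95),.032),((5,179),.032),((5,188),.032)):
    w=f(p,z);print(p,w.round(4),np.round(bay(*w),4))
a=cv2.resize(t['color'][120:170,185:300],None,fx=6.9,fy=6.9,interpolation=cv2.INTER_CUBIC);save(a,'g2.png')
E
```

```text
(157, 93) [ 0.6714 -0.0419] [ 0.0387 -0.1137]
(158, 167) [ 0.5973 -0.0422] [-0.0353 -0.1126]
(62, 90) [0.6736 0.0518] [ 0.0426 -0.02  ]
(62, 182) [0.5821 0.0521] [-0.0489 -0.018 ]
(62, 280) [0.4858 0.0526] [-0.1452 -0.0159]
(5, 95) [0.6692 0.108 ] [0.0392 0.0363]
(5, 179) [0.5857 0.1081] [-0.0444  0.0379]
(5, 188) [0.5768 0.1081] [-0.0533  0.038 ]
```

View pics/g2.png

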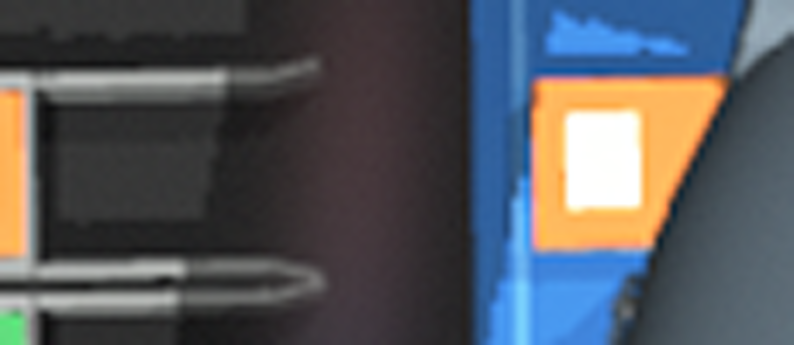

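```bash
python3 - <<'E'
from box import *
import pickle
t=pickle.load(open('cs.pkl','rb'))['top']
f=lambda p,z:onz(t,(185+(p[0]+.5)/6.9-.5,120+(p[1]+.5)/6.9-.5),z)[:2]
for p,z in(((100,78),.032),((100,267),.032),((180,76),.032),((180,265),.032),((533,78),.024),((533,249),.024)):
    w=f(p,z);print(p,w.round(4),np.round(bay(*w),4))
E
```

```text
(100, 78) [0.6709 0.1443] [0.0415 0.0726]
(100, 267) [0.5892 0.1442] [-0.0402  0.0739]
(180, 76) [0.6714 0.11  ] [0.0414 0.0383]
(180, 265) [0.5897 0.1101] [-0.0403  0.0398]
(533, 78) [ 0.6707 -0.0414] [ 0.0381 -0.1131]
(533, 249) [ 0.5963 -0.0407] [-0.0363 -0.1111]
```

Call:
{"fn": "jog_arm", "kwargs": {
  "steps": [
    {"offset":[9,0,0],"turn":[0,0,0],"gripper":34},
    {"offset":[19,0,0],"turn":[0,0,0],"gripper":34},
    {"offset":[30,0,-1],"turn":[0,0,0],"gripper":34},
    {"offset":[41,0,-2],"turn":[0,0,0],"gripper":34},
    {"offset":[52,0,-3],"turn":[0,0,0],"gripper":34},
    {"offset":[62,0,-4],"turn":[0,0,0],"gripper":34},
    {"offset":[72,0,-4],"turn":[0,0,0],"gripper":34},
    {"offset":[80,0,-4],"turn":[0,0,0],"gripper":34}
  ]
}}

```text
time: 11.7
tool_pos: [0.6329, -0.0925, 0.0103]
tool_rot: [0.0, 0.701, 0.713, 0.0]
wrist_force: [-0.4, -2.4, 1.5]
grip_width: 0.4
```

```bash
python3 -c "
from box import *
t=camera('top');c=camera('scene')
a=cv2.resize(t['color'][100:240,180:320],None,fx=3,fy=3)
b=cv2.resize(c['color'][160:300,210:330],None,fx=3,fy=3)
save(np.hstack([a,b]),'i.png')
s=sense();print(bay(*s['tool_pos'][:2]))
go(.633,-.110,.006,1)"
```

```text
(np.float64(-0.000701224676064436), np.float64(-0.16309821610303932))
t 11.8 pos [ 0.6328 -0.0921  0.0101] jaw 1.06 F [-0.81  0.69 -0.66] w 0.4
offset [-17.9  -0.2   4.1] turn [ 0.   -0.02  0.06]
```

View pics/i.png

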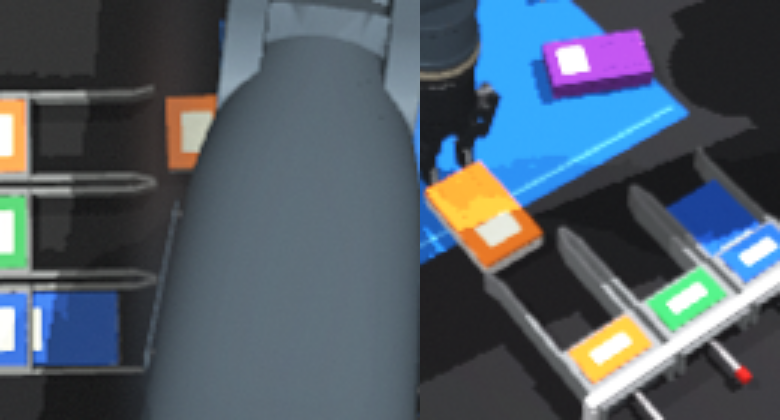

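Both views show the cassette square to the orange bay, just in front of its cheeks. I continue.

Call:
{"fn": "jog_arm", "kwargs": {
  "steps": [
    {"offset":[6,0,0],"turn":[0,0,0],"gripper":34},
    {"offset":[14,0,0],"turn":[0,0,0],"gripper":34},
    {"offset":[22,0,0],"turn":[0,0,0],"gripper":34},
    {"offset":[30,0,0],"turn":[0,0,0],"gripper":34},
    {"offset":[38,0,0],"turn":[0,0,0],"gripper":34},
    {"offset":[46,0,0],"turn":[0,0,0],"gripper":34},
    {"offset":[54,0,0],"turn":[0,0,0],"gripper":34},
    {"offset":[62,0,0],"turn":[0,0,0],"gripper":34}
  ]
}}

```text
time: 12.8
tool_pos: [0.6316, -0.0305, 0.0101]
tool_rot: [-0.0, 0.701, 0.713, -0.0]
wrist_force: [-0.3, -1.5, 0.6]
grip_width: 0.4
```

```bash
python3 -c "
from box import *
t=camera('top');c=camera('scene')
a=cv2.resize(t['color'][100:240,150:290],None,fx=3,fy=3)
b=cv2.resize(c['color'][180:320,210:330],None,fx=3,fy=3)
save(np.hstack([a,b]),'j.png')
s=sense();print(bay(*s['tool_pos'][:2]))
go(.633,-.110,.006,1)"
```

```text
(np.float64(-0.0007960127247612189), np.float64(-0.10100063571503179))
t 12.9 pos [ 0.6316 -0.03    0.0101] jaw 1.07 F [-0.13 -0.72  0.18] w 0.398
offset [-80.   -0.1   4.1] turn [-0.01 -0.02  0.07]
```

View pics/j.png

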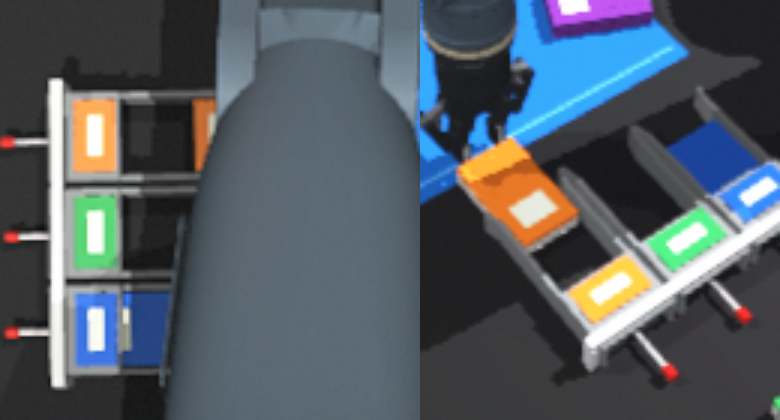

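Call:
{"fn": "jog_arm", "kwargs": {
  "steps": [
    {"offset":[7,0,0],"turn":[0,0,0],"gripper":34},
    {"offset":[16,0,0],"turn":[0,0,0],"gripper":34},
    {"offset":[26,0,0],"turn":[0,0,0],"gripper":34},
    {"offset":[36,0,0],"turn":[0,0,0],"gripper":34},
    {"offset":[46,0,0],"turn":[0,0,0],"gripper":34},
    {"offset":[55,0,0],"turn":[0,0,0],"gripper":34},
    {"offset":[64,0,0],"turn":[0,0,0],"gripper":34},
    {"offset":[71,0,0],"turn":[0,0,0],"gripper":34}
  ]
}}

```text
time: 13.9
tool_pos: [0.6304, 0.0406, 0.0101]
tool_rot: [-0.0, 0.701, 0.713, -0.0]
wrist_force: [0.1, -2.0, -0.8]
grip_width: 0.401
```

```bash
cat > tail.py <<'E'
from box import *
import pickle
def red(c,box):
    # redness-weighted centroid, sub-pixel
    im=c["color"].astype(float)[box[1]:box[3],box[0]:box[2]]
    w=np.clip(im[...,0]-np.maximum(im[...,1],im[...,2])-40,0,None)
    v,u=np.mgrid[box[1]:box[3],box[0]:box[2]]
    return np.array([(w*u).sum(),(w*v).sum()])/w.sum()
B={"top":(142,138,162,156),"scene":(282,294,302,312)}
old=pickle.load(open('cs.pkl','rb'))
def tails(names=("top","scene")):
    for n in names:
        c=camera(n); a=red(old[n],B[n]);b=red(c,B[n])
        print(n,"tail",a.round(2),b.round(2),"advance mm",((onz(c,b,.012)-onz(c,a,.012))*1000).round(1)[:2])
    s=sense();print("t",s["time"],"pos",s["tool_pos"].round(4),"bay",np.round(bay(*s['tool_pos'][:2]),4),"F",s["wrist_force"].round(2))
    return c
E
python3 -c "
from tail import *
c=tails()
b=cv2.resize(c['color'][200:320,210:330],None,fx=4,fy=4)
save(b,'k.png')"
```

```text
top tail [151.91 146.68] [151.92 146.98] advance mm [-0.9 -0. ]
scene tail [292.61 303.73] [292.87 303.49] advance mm [-1.1 -0.1]
t 14.0 pos [0.6304 0.0408 0.0101] bay [-0.0008 -0.0302] F [ 0.24  0.61 -0.16]
```

View pics/k.png

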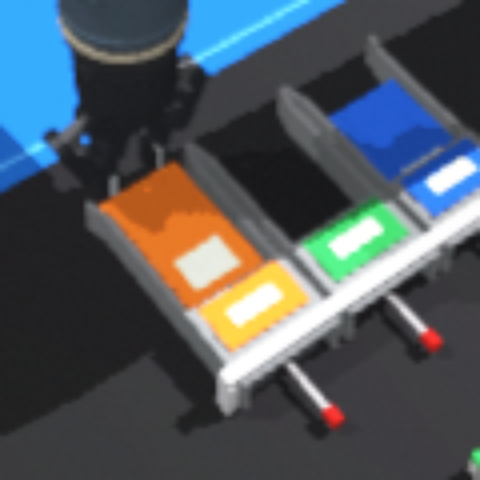

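The cassette's leading end is at the bridge edge, straight in the orange bay, and the tail is still at its baseline. From here I go slower.

Call:
{"fn": "jog_arm", "kwargs": {
  "steps": [
    {"offset":[2,0,0],"turn":[0,0,0],"gripper":34},
    {"offset":[4,0,0],"turn":[0,0,0],"gripper":34},
    {"offset":[6,0,0],"turn":[0,0,0],"gripper":34},
    {"offset":[8,0,0],"turn":[0,0,0],"gripper":34},
    {"offset":[10,0,0],"turn":[0,0,0],"gripper":34},
    {"offset":[12,0,0],"turn":[0,0,0],"gripper":34},
    {"offset":[14,0,0],"turn":[0,0,0],"gripper":34},
    {"offset":[16,0,0],"turn":[0,0,0],"gripper":34}
  ]
}}

```text
time: 15.0
tool_pos: [0.6302, 0.0561, 0.0101]
tool_rot: [0.0, 0.701, 0.713, 0.0]
wrist_force: [0.9, -2.6, 0.6]
grip_width: 0.394
```

```bash
python3 -c "
from tail import *
c=tails()"
```

```text
top tail [151.91 146.68] [151.92 146.98] advance mm [-0.9 -0. ]
scene tail [292.61 303.73] [292.87 303.49] advance mm [-1.1 -0.1]
t 15.1 pos [0.6302 0.0563 0.0101] bay [-0.0008 -0.0147] F [ 0.23  1.35 -0.5 ]
```

Call:
{"fn": "jog_arm", "kwargs": {
  "steps": [
    {"offset":[0.5,0,0],"turn":[0,0,0],"gripper":34},
    {"offset":[1,0,0],"turn":[0,0,0],"gripper":34},
    {"offset":[1.5,0,0],"turn":[0,0,0],"gripper":34},
    {"offset":[2,0,0],"turn":[0,0,0],"gripper":34},
    {"offset":[2.5,0,0],"turn":[0,0,0],"gripper":34},
    {"offset":[3,0,0],"turn":[0,0,0],"gripper":34},
    {"offset":[3.5,0,0],"turn":[0,0,0],"gripper":34},
    {"offset":[4,0,0],"turn":[0,0,0],"gripper":34}
  ]
}}

```text
time: 16.1
tool_pos: [0.6301, 0.06, 0.0101]
tool_rot: [-0.0, 0.701, 0.713, -0.0]
wrist_force: [0.3, -1.0, 0.1]
grip_width: 0.396
```

```bash
python3 -c "
from tail import *
c=tails()"
```

```text
top tail [151.91 146.68] [151.92 146.98] advance mm [-0.9 -0.1]
scene tail [292.61 303.73] [292.87 303.49] advance mm [-1.1 -0.1]
t 16.2 pos [0.6301 0.0601 0.0101] bay [-0.0008 -0.0109] F [ 0.61 -0.77 -0.32]
```

Call:
{"fn": "jog_arm", "kwargs": {
  "steps": [
    {"offset":[0.7,0,0],"turn":[0,0,0],"gripper":34},
    {"offset":[1.4,0,0],"turn":[0,0,0],"gripper":34},
    {"offset":[2.1,0,0],"turn":[0,0,0],"gripper":34},
    {"offset":[2.8,0,0],"turn":[0,0,0],"gripper":34},
    {"offset":[3.5,0,0],"turn":[0,0,0],"gripper":34},
    {"offset":[4.2,0,0],"turn":[0,0,0],"gripper":34},
    {"offset":[4.6,0,0],"turn":[0,0,0],"gripper":34},
    {"offset":[5,0,0],"turn":[0,0,0],"gripper":34}
  ]
}}

```text
time: 17.2
tool_pos: [0.63, 0.065, 0.0101]
tool_rot: [-0.0, 0.701, 0.713, 0.0]
wrist_force: [0.0, -0.9, -1.2]
grip_width: 0.398
```

```bash
python3 -c "
from tail import *
c=tails()"
```

```text
top tail [151.91 146.68] [151.91 146.98] advance mm [-0.9 -0. ]
scene tail [292.61 303.73] [292.87 303.5 ] advance mm [-1.  -0.1]
t 17.3 pos [0.6299 0.065  0.0101] bay [-0.0008 -0.006 ] F [-0.72 -0.82 -0.58]
```

Call:
{"fn": "jog_arm", "kwargs": {
  "steps": [
    {"offset":[0.7,0,0],"turn":[0,0,0],"gripper":34},
    {"offset":[1.4,0,0],"turn":[0,0,0],"gripper":34},
    {"offset":[2.1,0,0],"turn":[0,0,0],"gripper":34},
    {"offset":[2.8,0,0],"turn":[0,0,0],"gripper":34},
    {"offset":[3.5,0,0],"turn":[0,0,0],"gripper":34},
    {"offset":[4.2,0,0],"turn":[0,0,0],"gripper":34},
    {"offset":[4.6,0,0],"turn":[0,0,0],"gripper":34},
    {"offset":[5,0,0],"turn":[0,0,0],"gripper":34}
  ]
}}

```text
time: 18.3
tool_pos: [0.6299, 0.07, 0.0101]
tool_rot: [-0.0, 0.701, 0.713, 0.0]
wrist_force: [0.7, -1.5, -1.2]
grip_width: 0.399
```

```bash
python3 -c "
from tail import *
c=tails()"
```

```text
top tail [151.91 146.68] [151.92 146.98] advance mm [-0.9 -0.1]
scene tail [292.61 303.73] [292.87 303.49] advance mm [-1.  -0.1]
t 18.4 pos [0.6299 0.07   0.0101] bay [-0.0008 -0.001 ] F [ 0.25 -1.05 -1.44]
```

Call:
{"fn": "jog_arm", "kwargs": {
  "steps": [
    {"offset":[0.7,0,0],"turn":[0,0,0],"gripper":34},
    {"offset":[1.4,0,0],"turn":[0,0,0],"gripper":34},
    {"offset":[2.1,0,0],"turn":[0,0,0],"gripper":34},
    {"offset":[2.8,0,0],"turn":[0,0,0],"gripper":34},
    {"offset":[3.5,0,0],"turn":[0,0,0],"gripper":34},
    {"offset":[4.2,0,0],"turn":[0,0,0],"gripper":34},
    {"offset":[4.6,0,0],"turn":[0,0,0],"gripper":34},
    {"offset":[5,0,0],"turn":[0,0,0],"gripper":34}
  ]
}}

```text
time: 19.4
tool_pos: [0.6298, 0.075, 0.0101]
tool_rot: [0.0, 0.701, 0.713, -0.0]
wrist_force: [-0.0, -0.3, -0.7]
grip_width: 0.397
```

```bash
python3 -c "
from tail import *
c=tails()"
```

```text
top tail [151.91 146.68] [151.92 146.97] advance mm [-0.9 -0. ]
scene tail [292.61 303.73] [292.87 303.5 ] advance mm [-1.  -0.1]
t 19.5 pos [0.6298 0.075  0.0101] bay [-0.0008  0.004 ] F [0.31 0.06 0.33]
```

Call:
{"fn": "jog_arm", "kwargs": {
  "steps": [
    {"offset":[0.7,0,0],"turn":[0,0,0],"gripper":34},
    {"offset":[1.4,0,0],"turn":[0,0,0],"gripper":34},
    {"offset":[2.1,0,0],"turn":[0,0,0],"gripper":34},
    {"offset":[2.8,0,0],"turn":[0,0,0],"gripper":34},
    {"offset":[3.5,0,0],"turn":[0,0,0],"gripper":34},
    {"offset":[4.2,0,0],"turn":[0,0,0],"gripper":34},
    {"offset":[4.6,0,0],"turn":[0,0,0],"gripper":34},
    {"offset":[5,0,0],"turn":[0,0,0],"gripper":34}
  ]
}}

```text
time: 20.5
tool_pos: [0.6297, 0.08, 0.0101]
tool_rot: [-0.0, 0.701, 0.713, 0.0]
wrist_force: [0.6, -2.3, 0.3]
grip_width: 0.398
```

```bash
python3 -c "
from tail import *
c=tails()
b=cv2.resize(c['color'][200:320,210:330],None,fx=4,fy=4)
save(b,'l.png')"
```

```text
top tail [151.91 146.68] [151.92 146.98] advance mm [-0.9 -0.1]
scene tail [292.61 303.73] [292.87 303.5 ] advance mm [-1.  -0.1]
t 20.6 pos [0.6297 0.08   0.0101] bay [-0.0008  0.009 ] F [-0.54 -1.16 -0.65]
```

View pics/l.png

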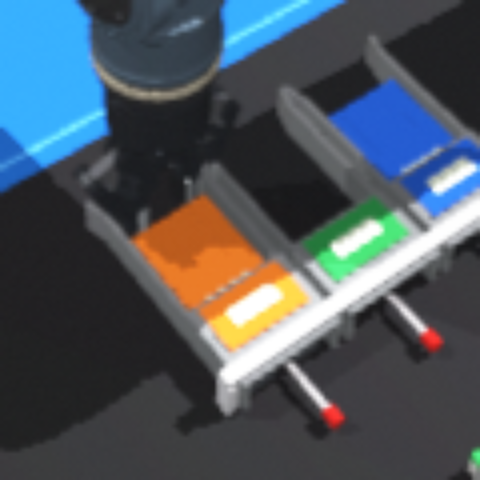

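The cassette is entering straight under the bridge. Its trailing end is inside the mouth and the tail at crop (335,415) has not moved.

Call:
{"fn": "jog_arm", "kwargs": {
  "steps": [
    {"offset":[0.6,0,0],"turn":[0,0,0],"gripper":34},
    {"offset":[1.1,0,0],"turn":[0,0,0],"gripper":34},
    {"offset":[1.6,0,0],"turn":[0,0,0],"gripper":34},
    {"offset":[2.1,0,0],"turn":[0,0,0],"gripper":34},
    {"offset":[2.6,0,0],"turn":[0,0,0],"gripper":34},
    {"offset":[3.1,0,0],"turn":[0,0,0],"gripper":34},
    {"offset":[3.6,0,0],"turn":[0,0,0],"gripper":34},
    {"offset":[4,0,0],"turn":[0,0,0],"gripper":34}
  ]
}}

```text
time: 21.6
tool_pos: [0.6296, 0.084, 0.0101]
tool_rot: [0.0, 0.701, 0.713, -0.0]
wrist_force: [0.1, -2.2, 1.0]
grip_width: 0.396
```

```bash
python3 -c "
from tail import *
c=tails()"
```

```text
top tail [151.91 146.68] [151.44 147.05] advance mm [-1.1  1.4]
scene tail [292.61 303.73] [293.31 303.98] advance mm [-1.1  1.7]
t 21.7 pos [0.6297 0.084  0.0101] bay [-0.0008  0.013 ] F [ 0.39 -0.27 -0.21]
```

The tail has started to move, by about 1.6 mm.

Call:
{"fn": "jog_arm", "kwargs": {
  "steps": [
    {"offset":[0.6,0,0],"turn":[0,0,0],"gripper":34},
    {"offset":[1.1,0,0],"turn":[0,0,0],"gripper":34},
    {"offset":[1.6,0,0],"turn":[0,0,0],"gripper":34},
    {"offset":[2.1,0,0],"turn":[0,0,0],"gripper":34},
    {"offset":[2.6,0,0],"turn":[0,0,0],"gripper":34},
    {"offset":[3.1,0,0],"turn":[0,0,0],"gripper":34},
    {"offset":[3.6,0,0],"turn":[0,0,0],"gripper":34},
    {"offset":[4,0,0],"turn":[0,0,0],"gripper":34}
  ]
}}

```text
time: 22.7
tool_pos: [0.6296, 0.088, 0.0101]
tool_rot: [0.0, 0.701, 0.713, -0.0]
wrist_force: [0.4, -1.6, -0.1]
grip_width: 0.398
```

```bash
python3 -c "
from tail import *
c=tails()"
```

```text
top tail [151.91 146.68] [150.09 147.08] advance mm [-1.2  5.5]
scene tail [292.61 303.73] [294.23 305.05] advance mm [-1.2  5.7]
t 22.8 pos [0.6296 0.088  0.0101] bay [-0.0008  0.017 ] F [-0.36 -1.    0.36]
```

Call:
{"fn": "jog_arm", "kwargs": {
  "steps": [
    {"offset":[0.2,0,0],"turn":[0,0,0],"gripper":34},
    {"offset":[0.4,0,0],"turn":[0,0,0],"gripper":34},
    {"offset":[0.6,0,0],"turn":[0,0,0],"gripper":34},
    {"offset":[0.8,0,0],"turn":[0,0,0],"gripper":34},
    {"offset":[1.0,0,0],"turn":[0,0,0],"gripper":34},
    {"offset":[1.2,0,0],"turn":[0,0,0],"gripper":34},
    {"offset":[1.4,0,0],"turn":[0,0,0],"gripper":34},
    {"offset":[1.5,0,0],"turn":[0,0,0],"gripper":34}
  ]
}}

```text
time: 23.8
tool_pos: [0.6296, 0.0895, 0.0101]
tool_rot: [0.0, 0.701, 0.713, 0.0]
wrist_force: [0.4, -1.4, -0.7]
grip_width: 0.399
```

```bash
python3 -c "
from tail import *
c=tails()"
```

```text
top tail [151.91 146.68] [149.65 147.16] advance mm [-1.4  6.8]
scene tail [292.61 303.73] [294.55 305.44] advance mm [-1.2  7.1]
t 23.9 pos [0.6295 0.0895 0.0101] bay [-0.0008  0.0185] F [-0.05 -2.56 -0.07]
```

Call:
{"fn": "jog_arm", "kwargs": {
  "steps": [
    {"offset":[0.1,0,0],"turn":[0,0,0],"gripper":34},
    {"offset":[0.2,0,0],"turn":[0,0,0],"gripper":34},
    {"offset":[0.3,0,0],"turn":[0,0,0],"gripper":34},
    {"offset":[0.4,0,0],"turn":[0,0,0],"gripper":34},
    {"offset":[0.5,0,0],"turn":[0,0,0],"gripper":34},
    {"offset":[0.5,0,0],"turn":[0,0,0],"gripper":34},
    {"offset":[0.5,0,0],"turn":[0,0,0],"gripper":34},
    {"offset":[0.5,0,0],"turn":[0,0,0],"gripper":34}
  ]
}}

```text
time: 24.9
tool_pos: [0.6295, 0.09, 0.0101]
tool_rot: [0.0, 0.701, 0.713, 0.0]
wrist_force: [0.3, -2.0, -0.0]
grip_width: 0.4
```

```bash
python3 -c "
from tail import *
c=tails()"
```

```text
top tail [151.91 146.68] [149.54 147.18] advance mm [-1.4  7.1]
scene tail [292.61 303.73] [294.62 305.55] advance mm [-1.1  7.4]
t 25.0 pos [0.6295 0.09   0.0101] bay [-0.0008  0.019 ] F [ 0.59 -1.3  -0.39]
```

Call:
{"fn": "jog_arm", "kwargs": {
  "steps": [
    {"offset":[0.1,0,0],"turn":[0,0,0],"gripper":34},
    {"offset":[0.2,0,0],"turn":[0,0,0],"gripper":34},
    {"offset":[0.3,0,0],"turn":[0,0,0],"gripper":34},
    {"offset":[0.4,0,0],"turn":[0,0,0],"gripper":34},
    {"offset":[0.5,0,0],"turn":[0,0,0],"gripper":34},
    {"offset":[0.5,0,0],"turn":[0,0,0],"gripper":34},
    {"offset":[0.5,0,0],"turn":[0,0,0],"gripper":34},
    {"offset":[0.5,0,0],"turn":[0,0,0],"gripper":34}
  ]
}}

```text
time: 26.0
tool_pos: [0.6295, 0.0903, 0.0101]
tool_rot: [0.0, 0.701, 0.713, -0.0]
wrist_force: [-0.3, -4.7, 1.1]
grip_width: 0.396
```

```bash
python3 -c "
from tail import *
c=tails()"
```

```text
top tail [151.91 146.68] [149.32 147.09] advance mm [-1.2  7.8]
scene tail [292.61 303.73] [294.69 305.63] advance mm [-1.1  7.7]
t 26.1 pos [0.6295 0.0903 0.0101] bay [-0.0008  0.0193] F [ 0.25 -5.07 -0.36]
```

The resistance rose to about 5 N, the TCP lagged its command, and the tail is about 7.8 mm in: the cassette is at the stop. I back straight off, then go up.

Call:
{"fn": "jog_arm", "kwargs": {
  "steps": [
    {"offset":[-1,0,0],"turn":[0,0,0],"gripper":34},
    {"offset":[-4,0,0],"turn":[0,0,0],"gripper":34},
    {"offset":[-12,0,0],"turn":[0,0,0],"gripper":34},
    {"offset":[-25,0,0],"turn":[0,0,0],"gripper":34},
    {"offset":[-45,0,-5],"turn":[0,0,0],"gripper":34},
    {"offset":[-70,0,-40],"turn":[0,0,0],"gripper":34},
    {"offset":[-110,0,-90],"turn":[0,0,0],"gripper":34},
    {"offset":[-150,0,-130],"turn":[0,0,0],"gripper":34}
  ]
}}

```text
time: 27.1
tool_pos: [0.632, -0.0619, 0.1424]
tool_rot: [0.0, 0.701, 0.713, 0.0]
wrist_force: [1.5, -0.1, 0.2]
grip_width: 0.402
```

Call:
{"fn": "jog_arm", "kwargs": {
  "steps": [
    {"offset":[-50,0,-20],"turn":[0,0,0],"gripper":34},
    {"offset":[-100,0,-40],"turn":[0,0,0],"gripper":34},
    {"offset":[-140,0,-50],"turn":[0,0,0],"gripper":34},
    {"offset":[-140,0,-50],"turn":[0,0,0],"gripper":34},
    {"offset":[-140,0,-50],"turn":[0,0,0],"gripper":34},
    {"offset":[-140,0,-50],"turn":[0,0,0],"gripper":34},
    {"offset":[-140,0,-50],"turn":[0,0,0],"gripper":34},
    {"offset":[-140,0,-50],"turn":[0,0,0],"gripper":34}
  ]
}}

```text
time: 28.1
tool_pos: [0.6347, -0.199, 0.1901]
tool_rot: [-0.0, 0.701, 0.714, -0.0]
wrist_force: [-0.2, 0.4, 0.0]
grip_width: 0.395
```

```bash
python3 -c "
from tail import *
c=tails()
t=camera('top')
a=cv2.resize(t['color'][110:240,100:250],None,fx=2.8,fy=2.8);b=cv2.resize(c['color'][200:330,230:355],None,fx=2.8,fy=2.8)
save(np.hstack([a,b]),'z.png')
for n,im in(('top',t),('scene',c)):
    for k in('cassette_green','handset'):
        print(n,k,[(np.round(d['pixel'],1),round(d['p'],2)) for d in place_of(n,k)][:1])
"
```

```text
top tail [151.91 146.68] [149.31 147.09] advance mm [-1.2  7.8]
scene tail [292.61 303.73] [294.69 305.62] advance mm [-1.1  7.7]
t 28.2 pos [ 0.6347 -0.1992  0.1901] bay [-0.0007 -0.2702] F [-0.49  0.62  0.78]
top cassette_green [(array([110.2, 186.2]), 0.58)]
top handset [(array([410.3, 187. ]), 0.63)]
scene cassette_green [(array([345.5, 313.9]), 0.58)]
scene handset [(array([194.3, 140.6]), 0.48)]
```

View pics/z.png

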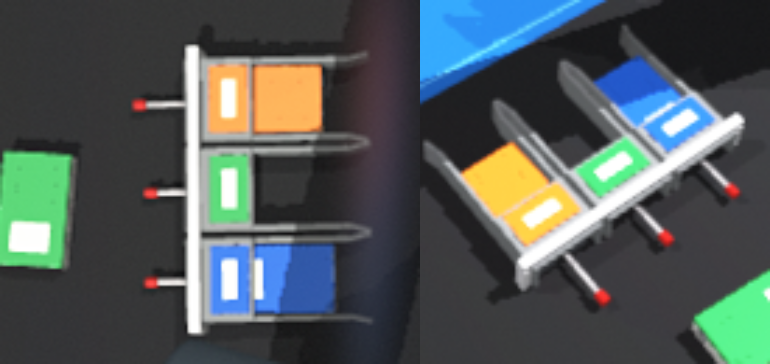

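The orange cassette sits square in the orange-tagged bay. Its tail has stayed 7.8 mm out after release, the arm is clear, and the others are where they were.

```bash
python3 -c "
from h import *
print(sign_off())"
```

```text
the job is handed in; nothing more can be done
None
```

The orange cassette is in the orange-tagged bay, fully home against its end stop, and I handed the job in at about 28 s of the 67 s allowed.

- **How it was done:** I pushed the cassette's long side with both fingers, which turned it parallel to the bay and moved it onto the centre line. I then pushed its trailing end along the bay, keeping it flat on the bench. The last stretch went in 4 to 5 mm and then 0.5 to 1.5 mm steps, watching the tell-tale's tail.
- **At the stop:** The wrist force rose from about 2 N to about 5 N, and the arm stopped following its commands. The tail had moved 7.7 to 7.8 mm in both camera views.
- **After backing off:** The tail reading did not change and the cassette sat straight in the bay. The arm was clear of everything. The blue cassette looked unmoved in the pictures.
- **Small disagreements:**
  - The networks' fixes on the green cassette and the handset differed from the first ones by 1 to 4 pixels. That is within their usual scatter, the arm never went near either, and I did not measure them more closely.
  - The tail reading also showed a constant sideways offset of about 1 mm. It was there before the pin moved, probably from changed lighting.

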